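# Lock the scissor box: line up the slotted disc and push the bar home

### The job

Lock the grey scissor box: push the thumb lever round until the slot in the locking disc lines up with the bar, then push the bar by its upright tab through the disc until it is fully home in the keeper. Only push, with the fingertips or the outside of the fingers: do not pinch or lift the lever, the bar or anything else. Leave the clips, pot and brush lying round the lock where they are.

Things in the scene. Friction and masses are not known exactly. Their poses are not given: they have to be found in the camera images.
- scissor_box: low grey steel strongbox, 100 x 280 mm, lid top 52 mm above the worktop, fixed to it. Origin at the centre of its underside; z up, y along its length. Along its top, in line at x = 0: the bar in its guide (towards +y), the locking disc, the keeper (towards -y). The bar is pushed towards -y. Heights below are z in this frame; bar, slot and keeper have their floor at z = 55 mm.
- guide (a point): middle of the top of the aluminium guide that holds the bar, at y = 59 mm, z = 73 mm of the box; axes as the box. The guide is 34 mm wide and runs 75 mm to either side along y (y = -16 to 134 mm), with a 10 mm slot along its top through which the neck of the bar's tab stands.
- disc_axis (a point): centre of the top of the steel locking disc, fixed on its upright axis, at x = 0, y = -50 mm, z = 71.5 mm of the box; axes as the box. The disc is 64 mm across; an open slot 20 mm wide, 16.5 mm deep runs right across it. A wall shelf hangs 0.50 m above the worktop; its front edge runs 0.09 to 0.17 m behind the disc (away from the robot): keep the arm clear of it.
- keeper (a point): middle of the end stop in the keeper, at y = -102 mm, z = 61 mm of the box; axes as the box. The keeper is a dark steel pocket, 37 mm wide, from y = -84 to -110 mm, top at z = 71 mm, its opening 19 mm wide and facing the disc (+y).
- lock_disc (a joint): angle in rad of the locking disc (anticlockwise from above positive). Its slot lines up with the bar at 0 and, the other way round, at pi (3.14); either will do. It turns from -0.35 to 3.5, passes both without a click, is slightly stiff (0.06 N m) and stays where it is left. It starts between 0.6 and 2.5.
- lever (a point): point in the disc's upright thumb lever, 36 mm from the axis, z = 86 mm. The lever is a radial steel fin, 10 mm thick, 12 to 49 mm from the axis, z = 70.5 to 101.5 mm, at right angles to the slot: it points to the box's -x at joint 0, -y (over the keeper) at pi/2, +x at pi. Axes: x towards the disc's axis, y across the lever along the slot, z up.
- lock_bar: loose steel bar, 16 mm wide, 12 mm high, captive in the guide (1 mm play, friction about 2 N). Origin on its underside below the tab's middle; axes as the box. Rounded nose 98 mm from the origin towards -y, tail 30 mm towards +y. Starts with the origin at y = 86 to 104 mm of the box, nose just short of the disc; fully home, nose on the keeper's stop, it is at y = -4 mm.
- tab (a point): centre of the bar's upright steel push tab, 35 mm above the bar's origin; axes as the box. The tab is 36 mm wide (x), 12 mm thick (y) and 30 mm high (z = 75 to 105 mm of the box), on a narrow neck. Push on its rear (+y) face. With the bar home its front face is 8 mm short of the disc's edge.
- duckbill_1: small silver duckbill hair clip, 81 x 12 x 11 mm, lying across the right end of the box's ledge, beyond the keeper; bystander. Origin at the centre of its underside.
- clip_white_0: red and white hair clip, 96 x 18 x 15 mm, lying on the worktop off the box's keeper end; bystander. Origin at the centre of its underside.
- clip_black: black hair clip, 104 x 18 x 15 mm, lying on the worktop behind the box; bystander. Origin at the centre of its underside.
- pot_2: low round pot with lid, 84 mm across, 27 mm high, on the worktop behind the box; bystander. Origin at the centre of its underside.
- tint_brush_2c: black tint brush, 187 x 43 x 10 mm, lying on the worktop off the box's guide end; bystander. Origin at the centre of its underside.

How it is judged:
By the outcome, as a careful person would: the job done as asked, in the order asked, and still so for the second after the job is handed in, with the robot touching nothing.
It also fails if it takes over 48 s, if anything falls off the work surface, if the arm or the gripper's body presses on something with over 40 N, if the wrist force passes 120 N, or if a joint passes its speed limit or range.

### The arm

A 7-joint arm with a two-finger parallel gripper is mounted at the origin on a cart in front of the work surface, level with it; the furniture and walls round the work are solid. World frame = base frame: x ahead of the robot, y to its left, z up, the work surface at z = 0. Lengths are in m, angles in rad, forces in N, time in s.
With the tool pointing down it reaches from about 0.425 to 0.925 m from the base axis. Payload 6.8 kg.
Tool frame: the origin (TCP) lies at the very end of the fingers, on their centre line; the grasp point (between the pads) lies 19 mm behind it (r.grip_point_offset is the distance from the TCP to the grasp point, in m); z points along the fingers, y is the line along which they close (so a half turn about z gives the same grasp; the last joint's range is limited). The gripper opens to 85 mm and grips with 20 to 120 N. Pads are 22 mm wide; open, the fingers measure 114 mm over their backs; the gripper's body (76 mm by 85 mm) begins 54 mm behind the grasp point. The pads swing forward as they close: fully open they stand 13 mm farther back than shut.
Start: joints at [-1.289, 0.477, 0.022, 1.555, -0.011, 1.109, -0.083], TCP at [0.257, 0.624, 0.231] pointing down, gripper open.
Joint ranges: [-2.96, 2.96], [-0.34, 2.1], [-1.41, 1.46], [0.24, 2.44], [-1.37, 4.51], [0.17, 1.92], [-2.96, 2.96]. Speed limits (rad/s): [2.39, 2.39, 3.14, 3.14, 3.14, 3.14, 3.14].

### API

Orientations are given as a rotation vector (axis times angle).
In Python, from bench import status, eyes, r gives the robot as it stands.
- The arm moves only by the shell command python3 -m crank 'ROWS' [OPENING] [FORCE]. ROWS is JSON, a list of rows, each a list of 6 numbers: the shift along the tool's x, y, z normalised to -1 to 1, where 1 is 0.02 m, then the turn, a rotation vector about the tool's x, y, z normalised to -1 to 1, where 1 is 45 degrees. A call has 1 to 12 rows; each row shifts and turns the commanded pose from where the row before left it, along the tool's axes as they then stand; what a row does not reach is not made up. A row lasts 1/10 s, in which the tool goes at most 50 mm and 8.59 degrees, less where a joint would pass 70% of its speed; a pose out of reach is approached as far as the arm can. A call with a number of a shift or a turn outside -1 to 1 is refused whole. A call with a gripper value outside its range is refused whole. OPENING is the opening, from 0 (shut) to 1 (fully open), set as the call begins (- or left out, the last holds). The fingers move at their own pace and stop on an object; FORCE is the grip in N (left out, the last holds). Time passes only in rows, so rows that do not move let the fingers close. It gives the time, the measured TCP pose, the force, the opening and the grip force at its end, in the units of the state.
- status.get_obs(): the state, without advancing time (a new reading comes with each control period).
- eyes.grab_frame(name): name is "scene" or "side" or "wrist"; returns a dict with "image" (480x640x3 uint8, red, green, blue), "depth" (480x640 float32, m along the optical axis (not along the pixel's ray), 0 where there is no reading), "fovy" (degrees; the focal length in pixels is half the picture's height over the tangent of half this angle, whatever the lens; pixels are square), "cx", "cy" (the principal point, pixels), "world_to_cam" (4x4, takes a point from world to camera coordinates). Camera axes: x right, y up, looking along -z (the intrinsics and any distortion apply to the point x, -y, -z); pixel columns grow to the right and rows downward; lengths in m; the calibration is good to about 2 mm. A picture is of the moment at which its call begins.
- r.hand_in(): hands the job in; it is judged then, once.
The state is a dict: "clock": time; "joints": joint angles; "qvel": joint speeds; "tau": joint torques, N m; "tcp_pos": TCP position; "orientation": TCP orientation; "contact_force": force on the tool from outside, world axes, zero at the start; "moment": the same for the moment, N m; "grip_width": finger opening in m; "gripper_force": force on a finger pad.
Only numpy, scipy, OpenCV 4.12 (cv2) and the standard library are available. Lean on these libraries where they do the work, as an engineer would, in place of code of your own. Each camera call takes 0.05 s, during which the arm holds its last target. There are 200 camera calls.

## Working session

There is one attempt and no reset: what is moved stays moved. The work goes in short steps, Python scripts to look and compute and a shell command to move; the robot and the scene stay as the last step left them, time stands still between calls to the robot, and variables do not carry over. Pictures are saved under pics/ and viewed, at most 10 in all, crops included, and the job is handed in when it is done.

```bash
mkdir -p pics; ls; cat > h.py <<'E'
import numpy as np,cv2
from bench import status,eyes,r
from scipy.spatial.transform import Rotation as R
def grab(n):
    return eyes.grab_frame(n)
def cloud(f):
    h,w=f["depth"].shape; fl=h/2/np.tan(np.radians(f["fovy"])/2)
    v,u=np.mgrid[:h,:w]; d=f["depth"]
    pc=np.stack([(u-f["cx"])/fl*d,-(v-f["cy"])/fl*d,-d,np.ones_like(d)],-1)
    P=pc@np.linalg.inv(f["world_to_cam"]).T
    P=P[...,:3]; P[d==0]=np.nan
    return P
E
python3 - <<'E'
from h import *
o=status.get_obs(); print(o)
for n in("scene","side"):
    f=grab(n); cv2.imwrite(f"pics/{n}0.png",f["image"][...,::-1]); np.save(f"{n}0.npy",cloud(f)); print(n,f["fovy"],f["cx"],f["cy"],[k for k in f],np.linalg.inv(f["world_to_cam"]).round(3).tolist())
E
```

```text
pics
{'clock': 0.0, 'joints': array([-1.28911302,  0.47780701,  0.02234932,  1.55645006, -0.01150286,
        1.1093185 , -0.08303179]), 'qvel': array([-0.00017269, -0.00092875,  0.0002559 ,  0.00074399, -0.00084533,
        0.00084341,  0.00043132]), 'tau': array([-1.27893032e-03, -5.96455586e+01,  1.60751291e+00, -2.81197983e+01,
        1.23906977e-02,  9.46240383e-03,  1.61713587e-05]), 'tcp_pos': array([0.25628357, 0.62380786, 0.23032187]), 'orientation': array([-6.08235273e-01, -3.08192467e+00,  2.89231060e-03]), 'contact_force': array([ 0.23273676, -0.06473126,  0.27447954]), 'moment': array([ 0.01753122,  0.02671247, -0.02550162]), 'gripper_force': 0.0, 'grip_width': 0.08522225993059407}
scene 49.675634043218245 321.01026920730794 244.95809814936783 ['image', 'depth', 'fovy', 'cx', 'cy', 'world_to_cam'] [[-0.421, 0.609, -0.672, -0.069], [-0.907, -0.27, 0.324, 0.425], [0.016, 0.746, 0.666, 0.672], [0.0, 0.0, 0.0, 1.0]]
side 46.85077122531554 319.56937341904955 230.93779812870787 ['image', 'depth', 'fovy', 'cx', 'cy', 'world_to_cam'] [[0.147, 0.863, -0.483, 0.06], [-0.989, 0.125, -0.078, 0.058], [-0.007, 0.489, 0.872, 0.927], [0.0, 0.0, 0.0, 1.0]]
```

View pics/scene0.png

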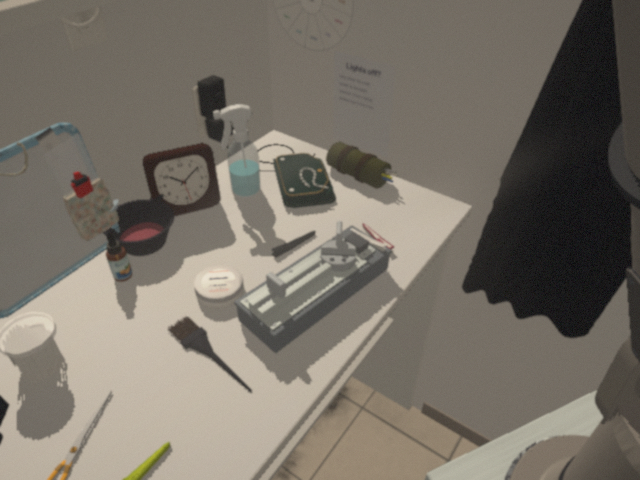

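View pics/side0.png

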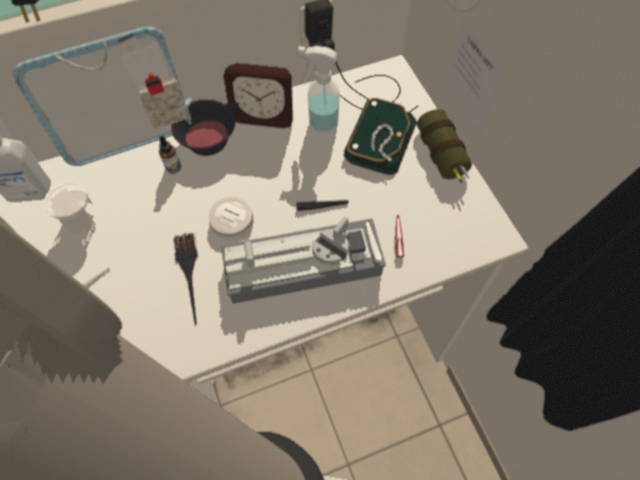

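The side view shows the box at u 225–383, v 220–297. The tab is near (250,255), the disc near (328,250), and the lever points up-right from it to about (343,225). The keeper is near (356,243).

```bash
python3 - <<'E'
from h import *
for n in("side","scene"):
    P=np.load(f"{n}0.npy"); z=P[...,2]
    m=(z>0.03)&(z<0.12)&(P[...,0]>0.3)&(P[...,0]<0.9)
    u0,u1,v0,v1=(215,395,210,305) if n=="side" else (230,400,215,350)
    k=np.zeros_like(m);k[v0:v1,u0:u1]=1;m&=k
    nl,lab,st,_=cv2.connectedComponentsWithStats(m.astype(np.uint8)); i=1+st[1:,4].argmax(); m=lab==i
    p=P[m]; rect=cv2.minAreaRect((p[:,:2]*1000).astype(np.float32)); print(n,st[i],rect)
    hi=m&(z>0.079); nl,lab,st,_=cv2.connectedComponentsWithStats(hi.astype(np.uint8))
    for i in range(1,nl):
        if st[i,4]>8:
            q=P[lab==i]; print(st[i],q.mean(0).round(4),q.min(0).round(3),q.max(0).round(3),cv2.minAreaRect((q[:,:2]*1000).astype(np.float32)))
    print(np.histogram(p[:,2],bins=np.arange(.03,.12,.005)))
    I=cv2.imread(f"pics/{n}0.png")[v0:v1,u0:u1]; cv2.imwrite(f"pics/{n}c.png",cv2.resize(I,None,fx=4,fy=4,interpolation=cv2.INTER_CUBIC))
E
```

```text
side [ 221  216  165   83 8561] ((495.777587890625, 160.91087341308594), (107.77251434326172, 280.1280212402344), 19.83416748046875)
[333 216  16  23 189] [0.534  0.0988 0.096 ] [0.519 0.087 0.079] [0.555 0.11  0.106] ((537.1288452148438, 98.8525161743164), (11.58846378326416, 38.015167236328125), 60.47618103027344)
[244 241  11  26 187] [0.4584 0.2432 0.1011] [0.444 0.234 0.079] [0.479 0.255 0.109] ((461.4415588378906, 244.67996215820312), (37.22111129760742, 11.961827278137207), 20.00922966003418)
(array([ 186,  166,  129,  265, 2687, 2052,  282,  585, 1619,  220,   29,
         35,   25,   58,  150,   73,    0]), array([0.03 , 0.035, 0.04 , 0.045, 0.05 , 0.055, 0.06 , 0.065, 0.07 ,
       0.075, 0.08 , 0.085, 0.09 , 0.095, 0.1  , 0.105, 0.11 , 0.115]))
scene [ 234  220  159  123 8096] ((492.632568359375, 159.424560546875), (101.84518432617188, 282.6956481933594), 20.106760025024414)
[336 220   7  23 127] [0.5302 0.1017 0.0966] [0.518 0.088 0.079] [0.554 0.11  0.104] ((536.4085693359375, 98.84492492675781), (9.907410621643066, 38.80585479736328), 63.707332611083984)
[266 272  21  26 327] [0.4577 0.2459 0.0964] [0.443 0.234 0.079] [0.479 0.255 0.107] ((461.1114807128906, 244.8739776611328), (36.59566879272461, 12.776076316833496), 20.358957290649414)
(array([ 290,  295,  191,  306, 2510, 1399,  372,  652, 1570,   66,   53,
         54,   52,   65,  172,   49,    0]), array([0.03 , 0.035, 0.04 , 0.045, 0.05 , 0.055, 0.06 , 0.065, 0.07 ,
       0.075, 0.08 , 0.085, 0.09 , 0.095, 0.1  , 0.105, 0.11 , 0.115]))
```

View pics/sidec.png

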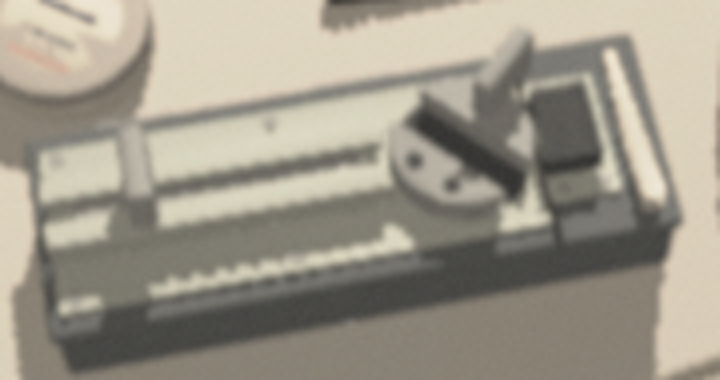

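Measured: box at about (0.4935, 0.160) with yaw 20°, and the disc axis at about (0.511, 0.113). The lever is at q ≈ 2.30 rad, so the target is pi (48° further anticlockwise). The tab is at box y ≈ 91 mm. I'll turn the tool so its x runs along box +y and its y along box +x, with the fingers shut.

```bash
cat >> h.py <<'E'
yaw=np.radians(20.0); O=np.array([.4935,.160]); B=np.array([[np.cos(yaw),np.sin(yaw)],[-np.sin(yaw),np.cos(yaw)]])
def st():
    o=status.get_obs(); M=R.from_rotvec(o["orientation"]).as_matrix()
    print("t%.1f box xy mm"%o["clock"],(B@(o["tcp_pos"][:2]-O)*1000).round(1),"z",(o["tcp_pos"][2]*1000).round(1),"toolx deg",np.degrees(np.arctan2(M[1,0],M[0,0])).round(2),"tilt",M[:2,2].round(3),"F",o["contact_force"].round(1),"w",round(o["grip_width"],4))
if __name__=="__main__": st()
E
python3 -m crank '[[0,0,0,0,0,0.177],[0,0,0,0,0,0.177],[0,0,0,0,0,0.177],[0,0,0,0,0,0.177],[0,0,0,0,0,0.177],[0,0,0,0,0,0.177],[-1,0.15,0,0,0,0],[-1,0.15,0,0,0,0],[-1,0.15,0,0,0,0],[-1,0.15,0,0,0,0]]' 0; python3 h.py
```

```text
clock: 1.1
tcp_pos: [0.2952, 0.5522, 0.2308]
orientation: [1.804, 2.572, -0.001]
contact_force: [0.6, -0.5, 0.1]
grip_width: -0.0001
gripper_force: 0.0
t1.1 box xy mm [-52.2 436.3] z 230.8 toolx deg 109.89 tilt [-0.    -0.001] F [ 0.6 -0.5  0.1] w -0.0001
```

```bash
python3 -m crank '[[-1,0.16,0,0,0,0],[-1,0.16,0,0,0,0],[-1,0.16,0,0,0,0],[-1,0.16,0,0,0,0],[-1,0.16,0,0,0,0],[-1,0.16,0,0,0,0],[-1,0.16,0,0,0,0],[-1,0.16,0,0,0,0],[-1,0.16,0,0,0,0],[-1,0.16,0,0,0,0],[-1,0.16,0,0,0,0],[-1,0.16,0,0,0,0]]' >/dev/null; python3 -m crank '[[-1,0.16,0,0,0,0],[-1,0.16,0,0,0,0],[-1,0.16,0,0,0,0],[-1,0.16,0,0,0,0],[-1,0.16,0,0,0,0],[-1,0.16,0,0,0,0],[-1,0.16,0,0,0,0],[-1,0.16,0,0,0,0],[-1,0.16,0,0,0,0],[-1,0.16,0,0,0,0],[-1,0.16,0,0,0,0],[0,0,0,0,0,0]]'; python3 h.py
```

```text
clock: 3.5
tcp_pos: [0.5217, 0.1419, 0.2315]
orientation: [1.81, 2.566, -0.0]
contact_force: [-0.2, -0.2, -0.3]
grip_width: -0.0005
gripper_force: 0.0
t3.5 box xy mm [ 20.3 -26.7] z 231.5 toolx deg 109.59 tilt [ 0.001 -0.001] F [-0.2 -0.2 -0.3] w -0.0005
```

```bash
python3 -m crank '[[-0.85,0.16,0,0,0,-0.01],[-0.85,0.16,0,0,0,0],[-0.85,0.16,0,0,0,0],[-0.85,0.16,0,0,0,0],[-0.85,0.16,0,0,0,0],[0,0,1,0,0,0],[0,0,1,0,0,0],[0,0,1,0,0,0],[0,0,1,0,0,0],[0,0,1,0,0,0],[0,0,1,0,0,0],[0,0,0,0,0,0]]' >/dev/null; python3 h.py
python3 - <<'E'
from h import *
f=grab("side"); cv2.imwrite("pics/side1.png",cv2.resize(f["image"][190:310,200:400,::-1],None,fx=4,fy=4,interpolation=cv2.INTER_CUBIC))
E
```

```text
t4.7 box xy mm [  34.9 -106.4] z 108.9 toolx deg 110.38 tilt [-0.005 -0.001] F [-1.1  1.3 -0.7] w 0.0006
```

View pics/side1.png

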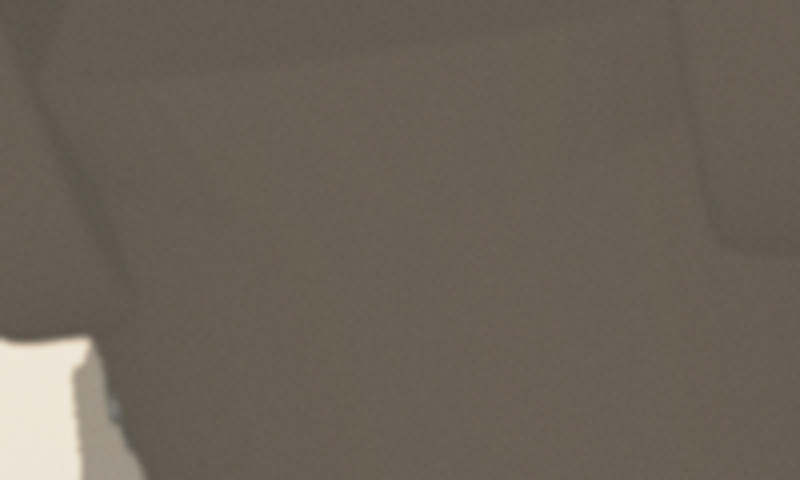

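The arm blocks the side view. I'll go down and push most of the way, then check with the scene and wrist cameras.

```bash
python3 -m crank '[[-0.2,0,0,0,0,0],[0,0,0.6,0,0,0],[0,0,0.6,0,0,0],[0,0.05,0,0,0,0],[0,0,0,0,0,0]]' >/dev/null; python3 h.py; python3 -m crank '[[0.25,0,0,0,0,0],[0.25,0,0,0,0,0],[0.25,0,0,0,0,0],[0.25,0,0,0,0,0],[0.25,0,0,0,0,0],[0.25,0,0,0,0,0],[0.25,0,0,0,0,0],[0,0,0,0,0,0],[0,0,0,0,0,0]]' >/dev/null; python3 h.py
python3 - <<'E'
from h import *
a=grab("scene");b=grab("wrist")
np.save("s1.npy",cloud(a)); np.save("w1.npy",cloud(b))
s=cv2.resize(a["image"][200:350,220:420],(640,480),interpolation=cv2.INTER_CUBIC)
cv2.imwrite("pics/two1.png",cv2.resize(np.hstack([s,b["image"]])[...,::-1],(800,300)))
E
```

```text
t5.2 box xy mm [  37.7 -111.6] z 86.9 toolx deg 110.33 tilt [-0.001 -0.   ] F [0.8 1.  0.1] w -0.0002
t6.2 box xy mm [ 49.5 -81.8] z 89.9 toolx deg 110.19 tilt [ 0.027 -0.001] F [ 32.8  -4.1 -25.1] w 0.0003
```

View pics/two1.png

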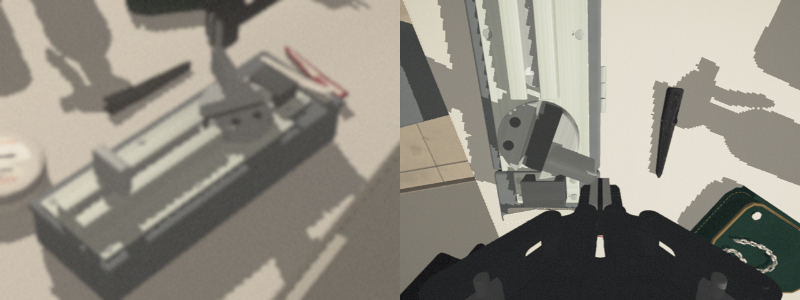

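The narrow fingertips slid past the lever's end and pressed on it (about 40 N), so the lever hardly turned. I'll relieve the force sideways, go back, and push again closer to the axis.

```bash
python3 -m crank '[[0,0.7,0,0,0,0],[0,0.2,0,0,0,0],[-0.6,0,0,0,0,0],[-0.6,0,0,0,0,0],[-0.6,0,0,0,0,0],[0,0,0,0,0,0]]' >/dev/null; python3 h.py
python3 - <<'E'
from h import *
P=np.load("w1.npy"); z=P[...,2]
b=(P[...,:2]-O)@B.T*1000
k=(z>.079)&(z<.11)&(abs(b[...,0])<65)&(b[...,1]<0)&(b[...,1]>-120)
nl,lab,s,_=cv2.connectedComponentsWithStats(k.astype(np.uint8))
for i in range(1,nl):
    if s[i,4]>30:
        q=b[lab==i]; print(s[i],q.min(0).round(1),q.max(0).round(1),cv2.minAreaRect(q.astype(np.float32)),np.percentile(z[lab==i],[5,50,95]).round(4))
for zz in(.10,.09,.11,.13,.15):   # finger extents
    k=(abs(z-zz)<.005)&(abs(b[...,0]-49)<25)&(abs(b[...,1]+82)<30); 
    if k.sum(): print(zz,k.sum(),np.percentile(b[k],[2,98],axis=0).round(1))
E
```

```text
t6.8 box xy mm [  54.9 -115.7] z 87.5 toolx deg 110.1 tilt [ 0.    -0.001] F [-0.1 -0.3 -0.1] w -0.0002
[ 230  235  122   76 3975] [ 10.9 -75.1] [ 62.6 -50.9] ((36.14720153808594, -65.86290740966797), (14.941277503967285, 53.7049560546875), 58.01722717285156) [0.0826 0.1015 0.1073]
0.1 1872 [[ 24.6 -74.3]
 [ 60.2 -55.5]]
0.09 444 [[ 24.4 -64.6]
 [ 46.4 -54.7]]
0.11 777 [[ 35.9 -74.4]
 [ 62.1 -69.4]]
0.13 1251 [[ 29.6 -90.3]
 [ 66.1 -67.2]]
0.15 2740 [[ 24.3 -88.1]
 [ 73.8 -67.7]]
```

```bash
python3 -m crank '[[0,-0.65,0,0,0,0],[0,-0.65,0,0,0,0],[0,0,0.1,0,0,0],[0.5,0,0,0,0,0],[0.5,0,0,0,0,0],[0.25,0,0,0,0,0],[0.25,0,0,0,0,0],[0.25,0,0,0,0,0],[0,0,0,0,0,0]]' >/dev/null; python3 h.py;  python3 -m crank '[[0.2,0,0,0,0,0],[0.2,0,0,0,0,0],[0,0,0,0,0,0],[0,0,0,0,0,0]]' >/dev/null; python3 h.py
cat > lev.py <<'E'
from h import *
import sys
f=grab("wrist");P=cloud(f); cv2.imwrite(f"pics/{sys.argv[1]}.png",f["image"][...,::-1]); np.save("w.npy",P)
z=P[...,2]; b=(P[...,:2]-O)@B.T*1000
k=(z>.096)&(z<.104)&(abs(b[...,0])<60)&(b[...,1]<-20)&(b[...,1]>-120)
# lever top only: bright pixels (fingers are black)
g=f["image"].mean(-1); print(np.percentile(g[k],[5,25,50,75,95]))
k&=g>45
q=b[k]; print(k.sum(),q.min(0).round(1),q.max(0).round(1),cv2.minAreaRect(q.astype(np.float32)))
E
python3 lev.py w2
```

```text
t7.8 box xy mm [ 30.1 -77.2] z 85.4 toolx deg 110.37 tilt [0.001 0.   ] F [-0.3  1.  -0.1] w 0.0002
t8.2 box xy mm [ 29.4 -69.4] z 85.2 toolx deg 110.34 tilt [-0.001  0.   ] F [ 0.5 -0.7 -0.2] w -0.0005
[ 35.33333333 105.         113.66666667 165.66666667 186.        ]
2312 [ 12.7 -62.6] [ 49.5 -45.7] ((30.92638397216797, -54.71963882446289), (16.855743408203125, 36.75639343261719), 87.54149627685547)
```

View pics/w2.png

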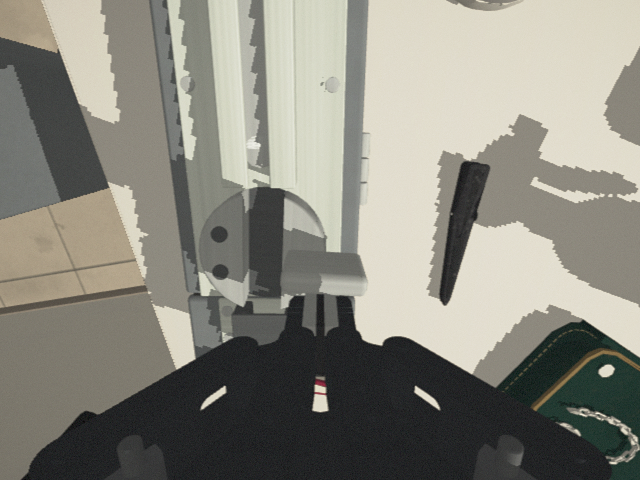

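The slot (u 246–285, v 190–300) is nearly in line with the guide. I'll measure its angle against the guide edges by casting edge pixels onto their planes.

```bash
cat > ang.py <<'E'
from h import *
import sys
f=grab("wrist"); I=f["image"].astype(np.float32).mean(-1); I=cv2.GaussianBlur(I,(5,5),0)
def ray(u,v,z0):
    fl=240/np.tan(np.radians(f["fovy"])/2); C=np.linalg.inv(f["world_to_cam"])
    d=np.stack([(u-f["cx"])/fl,-(v-f["cy"])/fl,-np.ones_like(u)],-1)@C[:3,:3].T; o=C[:3,3]
    return ((o+d*((z0-o[2])/d[:,2])[:,None])[:,:2]-O)@B.T*1000
def edge(rows,u0,u1,sign,z0):
    g=cv2.Sobel(I,cv2.CV_32F,1,0)*sign
    v=np.array(rows,float); u=np.array([u0+g[r,u0:u1].argmax() for r in rows],float)
    p=ray(u,v,z0)
    for _ in range(4):
        c=np.polyfit(p[:,1],p[:,0],1); e=abs(p[:,0]-np.polyval(c,p[:,1])); p=p[e<=max(.4,1.5*np.median(e))]
    print(u[[0,-1]],"n",len(p),"x at y=-50: %.2f  angle(anticw from +y) %.2f deg"%(np.polyval(c,-50),-np.degrees(np.arctan(c[0]))),"y",p[:,1].min().round(),p[:,1].max().round())
E
python3 - <<'E'
from ang import *
edge(range(200,240),235,262,-1,.0715)   # slot left
edge(range(200,240),272,298,1,.0715)    # slot right
edge(range(10,170),190,262,-1,.073)     # guide left part/slot left
edge(range(10,170),255,280,1,.073)
edge(range(10,170),340,375,-1,.052)   # lid right edge
edge(range(10,170),330,362,-1,.052)
cv2.imwrite("pics/z.png",f["image"][...,::-1])
E
```

```text
[249. 249.] n 40 x at y=-50: -6.07  angle(anticw from +y) -2.96 deg y -42.0 -23.0
[284. 283.] n 40 x at y=-50: 10.49  angle(anticw from +y) -3.63 deg y -42.0 -23.0
[250. 248.] n 45 x at y=-50: -58.81  angle(anticw from +y) -32.57 deg y -3.0 51.0
[264. 270.] n 160 x at y=-50: 6.08  angle(anticw from +y) -0.10 deg y -8.0 55.0
[347. 343.] n 160 x at y=-50: 41.00  angle(anticw from +y) -0.07 deg y -10.0 61.0
[347. 343.] n 160 x at y=-50: 41.00  angle(anticw from +y) -0.07 deg y -10.0 61.0
```

Slot is about 3.3° short, so I'll push 2.5–3 mm more.

```bash
python3 -m crank '[[0.07,0,0,0,0,0],[0.06,0,0,0,0,0],[0,0,0,0,0,0],[0,0,0,0,0,0]]' >/dev/null; python3 h.py
python3 - <<'E'
from ang import *
edge(range(205,240),235,262,-1,.0715)
edge(range(205,240),272,298,1,.0715)
edge(range(10,170),255,280,1,.073)
E
```

```text
t8.7 box xy mm [ 29.6 -67.1] z 85.2 toolx deg 110.32 tilt [-0. -0.] F [ 1.3 -0.5 -1.5] w -0.0
[246. 248.] n 35 x at y=-50: -5.76  angle(anticw from +y) 0.49 deg y -40.0 -23.0
[280. 281.] n 35 x at y=-50: 10.60  angle(anticw from +y) 0.59 deg y -40.0 -23.0
[263. 269.] n 160 x at y=-50: 6.13  angle(anticw from +y) -0.06 deg y -6.0 57.0
```

Slot is now within 0.6° of the guide. I'll back off, lift clear, and go behind the tab.

```bash
python3 -m crank '[[-0.25,0,0,0,0,0],[-0.3,0,0,0,0,0],[0,0,-0.8,0,0,0],[0,0,-0.9,0,0,0],[0,0,-0.9,0,0,0],[0,0,-0.9,0,0,0],[0.8,0,0,0,0,0],[0.8,-0.5,0,0,0,0],[1,-0.4,0,0,0,0],[1,-0.5,0,0,0,0],[1,0,0,0,0,0],[1,0,0,0,0,0]]' >/dev/null; python3 -m crank '[[1,0,0,0,0,0],[1,0,0,0,0,0],[1,0,0,0,0,0],[1,0,0,0,0,0],[0.9,0,0,0,0,0],[0,0,0,0,0,0],[0,0,0,0,0,0]]' >/dev/null; python3 h.py
python3 - <<'E'
from h import *
f=grab("wrist"); P=cloud(f); z=P[...,2]; b=(P[...,:2]-O)@B.T*1000
cv2.imwrite("pics/w3.png",f["image"][...,::-1])
k=(z>.098)&(z<.112)&(f["image"].mean(-1)>55)&(abs(b[...,0])<60)
nl,lab,s,_=cv2.connectedComponentsWithStats(k.astype(np.uint8))
for i in range(1,nl):
    if s[i,4]>60: q=b[lab==i]; print(s[i],cv2.minAreaRect(q.astype(np.float32)))
E
```

```text
t10.6 box xy mm [  0.5 131.1] z 155.3 toolx deg 110.34 tilt [-0. -0.] F [ 0.7 -0.8 -0.4] w 0.0003
```

View pics/w3.png

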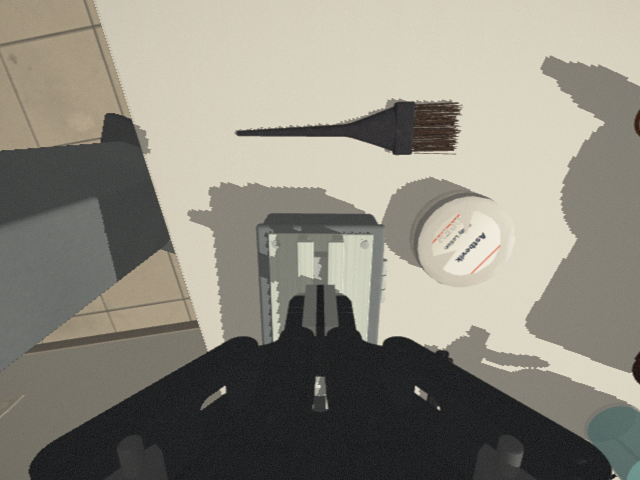

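The fingers are centred on the guide behind the hidden tab. Descending and pushing, with a pause as the nose enters the disc.

```bash
python3 -m crank '[[0,0,0.9,0,0,0],[0,0,0.9,0,0,0],[0,0,0.9,0,0,0],[0,0,0.7,0,0,0],[0,0,0,0,0,0],[0,0,0,0,0,0]]' >/dev/null; python3 h.py
python3 -m crank '[[-0.4,0,0,0,0,0],[-0.4,0,0,0,0,0],[-0.4,0,0,0,0,0],[-0.4,0,0,0,0,0],[-0.4,0,0,0,0,0],[-0.4,0,0,0,0,0],[0,0,0,0,0,0]]' >/dev/null; python3 h.py
```

```text
t11.2 box xy mm [  0.7 131. ] z 87.5 toolx deg 110.27 tilt [ 0. -0.] F [ 1.3  0.2 -0.1] w 0.0001
t11.9 box xy mm [ 1.2 82.6] z 87.7 toolx deg 110.26 tilt [0.001 0.   ] F [-0.5 -0.4  0.1] w 0.0002
```

```bash
python3 -m crank '[[-0.4,0,0,0,0,0],[-0.4,0,0,0,0,0],[-0.4,0,0,0,0,0],[-0.4,0,0,0,0,0],[0,0,0,0,0,0]]' >/dev/null; python3 h.py
python3 -m crank '[[-0.3,0,0,0,0,0],[-0.3,0,0,0,0,0],[-0.3,0,0,0,0,0],[-0.3,0,0,0,0,0],[-0.2,0,0,0,0,0],[-0.2,0,0,0,0,0],[0,0,0,0,0,0],[0,0,0,0,0,0]]' >/dev/null; python3 h.py
```

```text
t12.4 box xy mm [ 1.  50.8] z 87.4 toolx deg 110.27 tilt [ 0. -0.] F [-0.6 -0.9  0.1] w -0.0001
t13.2 box xy mm [ 0.8 18.6] z 87.1 toolx deg 110.27 tilt [-0.    -0.001] F [-0.8 -1.1 -0.3] w -0.0004
```

Force is low. I'll go on in small steps until it rises on the stop.

```bash
for i in 1; do python3 -m crank '[[-0.15,0,0,0,0,0],[-0.15,0,0,0,0,0],[0,0,0,0,0,0],[0,0,0,0,0,0]]' >/dev/null; python3 h.py
python3 -m crank '[[-0.1,0,0,0,0,0],[0,0,0,0,0,0],[0,0,0,0,0,0]]' >/dev/null; python3 h.py; done
```

```text
t13.7 box xy mm [ 1.1 13. ] z 87.2 toolx deg 110.29 tilt [ 0.    -0.001] F [ 0.5 -0.6  0.1] w 0.0001
t13.9 box xy mm [ 1.2 11.6] z 87.2 toolx deg 110.32 tilt [-0. -0.] F [-0.6  1.5 -1.5] w 0.0
```

```bash
python3 -m crank '[[-0.1,0,0,0,0,0],[0,0,0,0,0,0],[0,0,0,0,0,0]]' >/dev/null; python3 h.py
python3 -m crank '[[-0.1,0,0,0,0,0],[0,0,0,0,0,0],[0,0,0,0,0,0]]' >/dev/null; python3 h.py
```

```text
t14.2 box xy mm [ 1.2 11.5] z 87.3 toolx deg 110.41 tilt [-0.001  0.002] F [-2.6  5.4  0.1] w -0.0002
t14.6 box xy mm [ 1.3 11.4] z 87.4 toolx deg 110.49 tilt [-0.002  0.003] F [-4.5  9.9  1. ] w 0.0002
```

It stopped firmly at 11.4 mm with rising force (11 N), where the keeper's stop should be. Backing off, lifting, and checking.

```bash
python3 -m crank '[[-0.05,0,0,0,0,0],[0,0,0,0,0,0],[0.4,0,0,0,0,0],[0.8,0,0,0,0,0],[0,0,-0.9,0,0,0],[0,0,-0.9,0,0,0],[0,0,-0.9,0,0,0],[0,0,-0.9,0,0,0],[1,-1,-0.5,0,0,0],[1,-1,0,0,0,0],[1,-1,0,0,0,0],[1,-1,0,0,0,0]]' >/dev/null
python3 -m crank '[[1,-0.5,0,0,0,0],[1,-0.5,0,0,0,0],[1,0,0,0,0,0],[1,0,0,0,0,0],[1,0,0,0,0,0],[1,0,0,0,0,0],[1,0,0,0,0,0],[1,0,0,0,0,0],[1,0,0,0,0,0],[1,0,0,0,0,0],[0,0,0,0,0,0]]' >/dev/null; python3 h.py
python3 - <<'E'
from h import *
f=grab("scene"); P=cloud(f); z=P[...,2]; b=(P[...,:2]-O)@B.T*1000
k=(z>.079)&(z<.112)&(abs(b[...,0])<55)&(abs(b[...,1])<140)
nl,lab,s,_=cv2.connectedComponentsWithStats(k.astype(np.uint8))
for i in range(1,nl):
    if s[i,4]>20: q=b[lab==i]; print(s[i],q.min(0).round(1),q.max(0).round(1),cv2.minAreaRect(q.astype(np.float32)))
a=grab("side")["image"][200:320,200:400]
cv2.imwrite("pics/end.png",np.vstack([cv2.resize(f["image"][200:350,200:400],(400,300)),cv2.resize(a,(400,240))])[...,::-1])
E
```

```text
t16.9 box xy mm [-100.6  313. ] z 169.4 toolx deg 110.52 tilt [0.    0.001] F [-1.1 -0.   0.8] w 0.0003
[317 225  19  21 237] [ 10.3 -55.2] [ 47.9 -43.4] ((29.12443733215332, -49.241268157958984), (11.835755348205566, 37.576629638671875), 89.6783447265625)
[310 243  19  25 310] [-18.7 -10.1] [17.3  2.7] ((-0.663787841796875, -3.703643321990967), (36.02978515625, 12.660200119018555), 0.32220885157585144)
```

View pics/end.png

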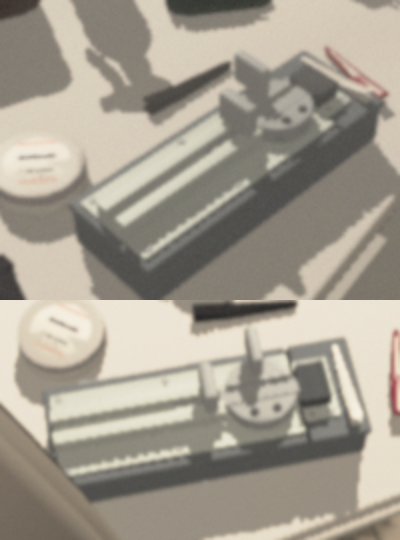

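The tab is at box y = -3.7 mm (home is -4). The lever points to +x at about 0.3° off, the clips and pot are undisturbed, and the robot is clear.

```bash
python3 -c "
from bench import r
print(r.hand_in())"
```

```text
the job is handed in; nothing more can be done
None
```

The box is locked and the job is handed in: the disc slot lines up with the bar at pi, within about 0.5°, and the bar measured y = -3.7 mm (home is -4 mm), firm against the keeper's stop; the first lever push slipped off its end at about 41 N before a second push turned it, and the clips and pot looked undisturbed (the brush was last seen before the bar was pushed).

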